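# Turn the specimen tray end for end in its slanted sleeve

### The job

The small white tray was put into the slanted dark metal sleeve the wrong way round, so that the mounted specimen in its well is hidden inside. Slide the tray out, turn it end for end with its open side still up, and slide it back fully home, so that the end with the specimen now sticks out of the sleeve. Keep the specimen in its well throughout and leave the other loose things on the worktop where they are.

Things in the scene. Friction and masses are not known exactly. Their poses are not given: they have to be found in the camera images.
- stand: Fixed stand under the sleeve: grey base plate 100 x 74 x 6 mm on the worktop, with a thin leg. Origin on the worktop; plate from x = -40 to +60 mm, y = -37 to +37 mm. x is level and points the way the tray is pushed in (roughly away from the robot). Stand and sleeve are 0.10 m high, with the tray 0.12 m. 0.2 to 0.3 m to its left, 50 to 130 mm nearer the robot, the worktop is bare.
- sleeve: Fixed sleeve of 3 mm dark steel, a flat tube sloping 45 degrees, its open mouth up and towards the robot. Origin: centre of its inner floor at the mouth, 76 mm above the worktop. x points inward down the slope, the way the tray slides; y across; z square to the floor, upward. Inside 46 mm wide (y), 23.5 mm high (z).
- sleeve_mouth (a point): Centre of the sleeve's inner floor at the mouth (same as the sleeve's origin). Before it stand lips that open outward: at the sides and top 10 mm long, spread 0.45 rad, and a tongue at the floor 14 mm long, dropped 0.30 rad.
- sleeve_stop (a point): Centre of the lower edge of the closed end inside the sleeve, 64 mm down the slope from the mouth: the tray is home when its leading end rests against this stop. Friction varies: the tray may slide down by its weight or have to be pushed home.
- tray: Loose white tray 108 (x) x 42 (y) x 20 (z) mm, 0.12 kg, with flat 4 mm side walls of full height: grip it across its 42 mm width. Origin: centre of its underside; z out of its open side; x from the plain end (shallow pocket with two grey discs) to the well end (square well 34 x 34, 17 mm deep). At the start it is home in the sleeve, well end inside, plain end 44 mm out.
- plain_end (a point): Point of the tray: middle of the lower edge of its plain end, at tray x = -54 mm.
- well_end (a point): Point of the tray: middle of the lower edge of its well end, at tray x = +54 mm.
- well (a point): Point of the tray: centre of the well's floor, at tray x = 33 mm, 3 mm above the underside.
- specimen: Loose black round mounted specimen, 30 mm diameter, 16 mm high, 0.03 kg, lying in the tray's well with 2 mm of play all round; its top is 1 mm below the tray's rim. Origin: centre of its underside; z up its axis.
- dark_mount: Bystander: black round specimen 30 mm diameter, 18 mm high, standing on the worktop. Origin: centre of its underside.
- tall_mount: Bystander: black round specimen 30 mm diameter, 22 mm high, on the worktop. Origin: centre of its underside.
- round_block: Bystander: round ground steel block 53 mm diameter, 12 mm thick, on the worktop. Origin: centre of its underside.
- square_block: Bystander: square ground steel block 44 x 44 x 12 mm on the worktop. Origin: centre of its underside.
- magnifier: Bystander: black loupe 38 mm diameter, 34 mm high, on the worktop. Origin: centre of its underside.
- dish: Bystander: shallow white dish 67 mm diameter, 14 mm high, on the worktop. Origin: centre of its underside. Left of it stands the tall hardness tester, which the arm must clear as it leaves its start.
Not all that is in view belongs to the job. Of the things shaped like the tray, the white one is meant.

How it is judged:
On the way, in this order (a step that is already met when the one before it is completed fails the run):
1. the tray is wholly out of the sleeve (x of each of well_end, plain_end in the frame of sleeve below -0.005 m), for 0.1 s.
2. its plain end has entered the sleeve (x of plain_end in the frame of sleeve above 0.012 m and x of well_end in the frame of sleeve below 0 m and y of plain_end in the frame of sleeve between -0.006 and 0.006 m and z of plain_end in the frame of sleeve between -0.004 and 0.008 m), for 0.05 s.
At the end, for the whole second after the job is handed in: The tray is back in the sleeve with its open side up and its plain end inside, within 4 mm of the stop and lying along the sleeve (within 0.12 rad); the well end sticks out, the specimen lies in the well (its underside's centre within 12 mm of the well floor's centre), and all are at rest (x of plain_end in the frame of sleeve above 0.06 m and x of well_end in the frame of sleeve below -0.03 m and y of plain_end in the frame of sleeve between -0.006 and 0.006 m and z of plain_end in the frame of sleeve between -0.004 and 0.008 m and angle between the x axis of tray and the x axis of sleeve, either way round below 0.12 rad and angle between tray's own z axis and vertical below 1.1 rad and distance between specimen and well below 0.012 m and linear speed of each of tray, specimen below 0.02 m/s); the robot touches nothing.
It fails at once if the specimen has come out of its well (distance between specimen and well above 0.022 m).
It fails at once if a bystander was moved by more than 30 mm (distance of any of dark_mount, tall_mount, round_block, square_block, magnifier, dish from where it was at the start of the episode above 0.03 m).
It also fails if it takes over 72 s, if anything falls off the work surface, if the arm or the gripper's body presses on something with over 40 N, if the wrist force passes 120 N, or if a joint passes its speed limit or range.

### The arm

A 6-joint arm with a two-finger parallel gripper is mounted at the origin on a cart in front of the work surface, level with it; the furniture and walls round the work are solid. World frame = base frame: x ahead of the robot, y to its left, z up, the work surface at z = 0. Lengths are in m, angles in rad, forces in N, time in s.
With the tool pointing down it reaches from about 0.225 to 0.875 m from the base axis. Payload 3.4 kg.
Tool frame: the origin (TCP) lies at the very end of the fingers, on their centre line; the grasp point (between the pads) lies 19 mm behind it; z points along the fingers, y is the line along which they close (so a half turn about z gives the same grasp; the last joint's range is limited). The gripper opens to 85 mm and grips with 20 to 120 N. Pads are 22 mm wide; open, the fingers measure 114 mm over their backs; the gripper's body (76 mm by 85 mm) begins 54 mm behind the grasp point. The pads swing forward as they close: fully open they stand 13 mm farther back than shut.
Start: joints at [1.208, 0.276, 1.505, -0, 1.361, -0.121], TCP at [0.138, 0.558, 0.231] pointing down, gripper open.
Joint ranges: [-2.89, 2.89], [-0.75, 2.08], [0.22, 2.7], [-1.18, 4.32], [0.11, 2.71], [-2.7, 2.7]. Speed limits (rad/s): [2.57, 2.57, 3.14, 3.14, 3.14, 3.14].

### API

Orientations are given as a unit quaternion [w, x, y, z].
In Python, from rig import readout, vision, manip gives the robot as it stands.
- The arm moves only by the shell command python3 -m handwheel 'ROWS' [FORCE]. ROWS is JSON, a list of rows, each a list of 3 entries, a list of its own where there are three numbers: the shift along the tool's x, y, z in mm, then the turn, a rotation vector about the tool's x, y, z in units of 6 degrees (1.0 is 6 degrees), then the closure, from -1 (fully open) to 1 (shut), so that 0 is half open. A call has 1 to 20 rows; each row shifts and turns the commanded pose from where the row before left it, along the tool's axes as they then stand; what a row does not reach is not made up. A row lasts 1/8 s, in which the tool goes at most 62.5 mm and 10.7 degrees, less where a joint would pass 70% of its speed; a pose out of reach is approached as far as the arm can. A call is refused whole if a number of a shift passes 62.5 or a number of a turn 1, either way. A call with a gripper value outside its range is refused whole. The fingers move at their own pace and stop on an object; FORCE is the grip in N (left out, the last holds). Time passes only in rows, so rows that do not move let the fingers close. It gives the time, the measured TCP pose, the force, the opening and the grip force at its end, in the units of the state.
- readout.get_state(): the state, without advancing time (a new reading comes with each control period).
- vision.get_image(name): name is "scene" or "top" or "wrist"; returns the picture (384x512x3 uint8, blue, green, red); there is no depth.
- vision.camera_params(name): a dict with "intrinsics" (3x3 intrinsics, pixels), "dist" ([k1, k2, p1, p2, k3] as OpenCV has them; the pictures are not rectified), "rvec" (rotation vector, rad) and "tvec" (3), from world to camera coordinates, as OpenCV has them; the wrist camera has in their place "hand_eye" (4x4, takes a point from camera to tool coordinates, whose origin is the TCP and whose axes are the flange's). Camera axes: x right, y down, z forward; pixel columns grow to the right and rows downward; lengths in m; the calibration is good to about 2 mm. A picture is of the moment at which its call begins: read the wrist's pose just before it. camera_params takes no time and is no camera call.
- manip.sign_off(): hands the job in; it is judged then, once.
The state is a dict: "clock": time; "qpos": joint angles; "qd": joint speeds; "effort": joint torques, N m; "position": TCP position; "ee_rot": TCP orientation; "contact_force": force on the tool from outside, world axes, zero at the start; "moment": the same for the moment, N m; "width": finger opening in m; "gripper_force": force on a finger pad.
Only numpy, scipy, OpenCV 4.12 (cv2) and the standard library are available. Lean on these libraries where they do the work, as an engineer would, in place of code of your own. Each camera call takes 0.05 s, during which the arm holds its last target. There are 200 camera calls.

## Working session

There is one attempt and no reset: what is moved stays moved. The work goes in short steps, Python scripts to look and compute and a shell command to move; the robot and the scene stay as the last step left them, time stands still between calls to the robot, and variables do not carry over. Pictures are saved under pics/ and viewed, at most 10 in all, crops included, and the job is handed in when it is done.

```bash
mkdir -p pics; ls; python3 - <<'E'
from rig import readout, vision
import cv2,numpy as np
print(readout.get_state())
a=vision.get_image("scene");b=vision.get_image("top")
cv2.imwrite("pics/scene0.png",a);cv2.imwrite("pics/top0.png",b)
for n in("scene","top","wrist"):print(n,vision.camera_params(n))
E
```

```text
pics
{'clock': 0.0, 'qpos': array([ 1.20796799e+00,  2.76583384e-01,  1.50618684e+00, -1.10442520e-05,
        1.36070500e+00, -1.20997844e-01]), 'qd': array([ 1.03538362e-03, -8.61052898e-04, -1.24707404e-03, -1.53932902e-05,
        1.17329847e-03, -6.17612049e-04]), 'effort': array([-1.48999352e-03, -4.16772687e+01, -2.45804375e+01, -1.97691552e-04,
        1.07876028e-02, -5.88778306e-06]), 'position': array([0.13750903, 0.55773945, 0.23042495]), 'ee_rot': array([-2.20252133e-04,  1.20619622e-01,  9.92698353e-01, -9.15169132e-04]), 'contact_force': array([ 0.85048954, -0.59623106, -1.19750766]), 'moment': array([-0.05318929, -0.04637602, -0.00826892]), 'gripper_force': 0.0, 'width': 0.08539329487144857}
scene {'intrinsics': array([[435.26599082,   0.        , 246.83246524],
       [  0.        , 435.26599082, 190.82445495],
       [  0.        ,   0.        ,   1.        ]]), 'dist': array([-0.12401633,  0.        ,  0.        ,  0.        ,  0.        ]), 'rvec': array([ 2.21621462, -0.81404353,  0.33665025]), 'tvec': array([-0.39676665,  0.3093252 ,  1.60066406])}
top {'intrins
[... 261 characters left out ...]
63 , -2.17513362,  0.09125711]), 'tvec': array([-0.01839686,  0.5466156 ,  1.26545156])}
wrist {'intrinsics': array([[269.55566462,   0.        , 253.94990402],
       [  0.        , 269.55566462, 194.70853166],
       [  0.        ,   0.        ,   1.        ]]), 'dist': array([-0.06313011,  0.        ,  0.        ,  0.        ,  0.        ]), 'hand_eye': array([[-2.89049045e-05, -9.62012307e-01, -2.73006079e-01,
         6.89283566e-02],
       [ 9.99999705e-01,  1.81914976e-04, -7.46904035e-04,
        -2.44612403e-04],
       [ 7.68194768e-04, -2.73006020e-01,  9.62012018e-01,
        -1.41844676e-01],
       [ 0.00000000e+00,  0.00000000e+00,  0.00000000e+00,
         1.00000000e+00]])}
```

View pics/scene0.png

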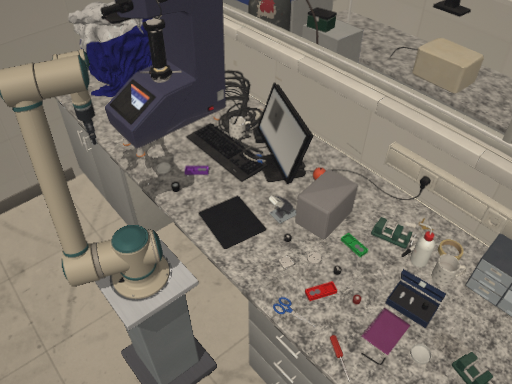

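View pics/top0.png

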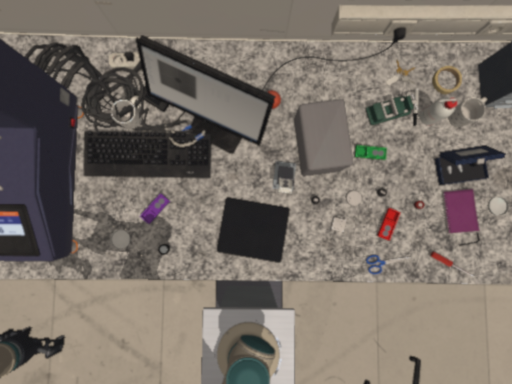

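The likely sleeve is at top (286,178) and scene (280,205). Tray-like things in the top view are purple (155,207), green (370,152), red (389,223) and the white or grey one in the sleeve (286,185). Only the last is white and in the sleeve, so I'll confirm it with a crop.

```bash
python3 - <<'E'
import cv2,numpy as np
a=cv2.imread("pics/scene0.png")[180:235,245:315];b=cv2.imread("pics/top0.png")[150:205,255:325]
r=lambda i:cv2.resize(i,None,fx=5.6,fy=5.6,interpolation=cv2.INTER_CUBIC)
cv2.imwrite("pics/crop0.png",np.hstack([r(a),r(b)]))
E
```

```text
(no output)
```

View pics/crop0.png

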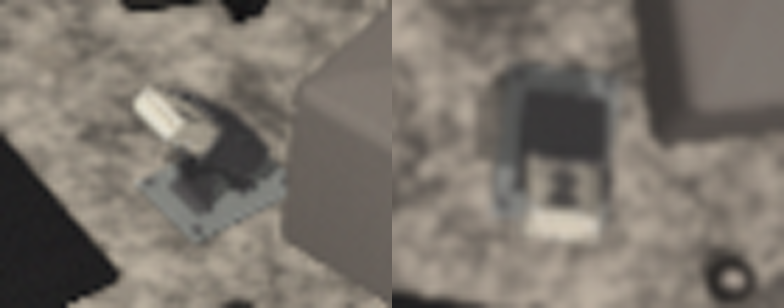

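The crop confirms it: a white tray with two grey discs, its plain end sticking out of the dark sleeve towards the robot (plain-end edge at top ≈(286,193)). Next is a coarse position, cross-checked between the two views.

```bash
cat > h.py <<'E'
import numpy as np,cv2
from scipy.spatial.transform import Rotation as Ro
from rig import readout, vision
np.set_printoptions(precision=4,suppress=True)
def pose(s=None):
    s=s or readout.get_state(); q=s['ee_rot']; T=np.eye(4)
    T[:3,:3]=Ro.from_quat([q[1],q[2],q[3],q[0]]).as_matrix(); T[:3,3]=s['position']; return T
def cam(name,T=None):   # -> camera-to-world 4x4
    p=vision.camera_params(name)
    if name=='wrist': C=T@p['hand_eye']
    else:
        E=np.eye(4);E[:3,:3]=cv2.Rodrigues(p['rvec'])[0];E[:3,3]=p['tvec'];C=np.linalg.inv(E)
    return p,C
def rays(name,uv,T=None):
    p,C=cam(name,T)
    n=cv2.undistortPoints(np.array(uv,float).reshape(-1,1,2),p['intrinsics'],p['dist'])[:,0]
    d=np.c_[n,np.ones(len(n))]@C[:3,:3].T
    return C[:3,3],d/np.linalg.norm(d,axis=1)[:,None]
def onz(name,uv,z,T=None):
    o,d=rays(name,uv,T); return o+d*((np.asarray(z)-o[2])/d[:,2])[:,None]
def cross(o1,d1,o2,d2):
    t=np.linalg.lstsq(np.c_[d1,-d2],o2-o1,rcond=None)[0]
    a,b=o1+t[0]*d1,o2+t[1]*d2; return (a+b)/2,np.linalg.norm(a-b)
def proj(name,P,T=None):
    p,C=cam(name,T);E=np.linalg.inv(C)
    return cv2.projectPoints(np.array(P,float).reshape(-1,1,3),cv2.Rodrigues(E[:3,:3])[0],E[:3,3],p['intrinsics'],p['dist'])[0][:,0]
def tool(yaw,tilt):
    """tool x back to robot at yaw 0, z down; tilt>0 (deg): tip swings forward (away along heading)"""
    return Ro.from_euler('z',yaw,degrees=True).as_matrix()@np.diag([-1.,1,-1])@Ro.from_euler('y',-tilt,degrees=True).as_matrix()
def go(p,R=None):
    """delta to target: shift in present tool axes mm, turn in 6deg units"""
    T=pose(); R=T[:3,:3] if R is None else R
    print('shift mm',(T[:3,:3].T@(np.array(p)-T[:3,3]))*1e3,'turn',np.degrees(Ro.from_matrix(T[:3,:3].T@R).as_rotvec())/6)
    print('  shift in final axes',(R.T@(np.array(p)-T[:3,3]))*1e3)
E
python3 - <<'E'
from h import *
t=lambda x,y:((x-392)/5.6+255-.4,y/5.6+150-.4)
print('plate NL,FL,FR',onz('top',[t(495,215),t(500,68),t(617,75)],.006))
print('scene plate L,near,?',onz('scene',[(245+138/5.6,180+185/5.6),(245+200/5.6,180+243/5.6)],.006))
print('edge',onz('top',[t(527,240),t(602,240)],.107))
print('tool z check',tool(0,30)[:,2], tool(0,0)[:,0])
go(onz('top',[t(565,240)],.107)[0]+[0,0,.16],tool(0,0))
E
```

```text
plate NL,FL,FR [[ 0.571  -0.0825  0.006 ]
 [ 0.6654 -0.085   0.006 ]
 [ 0.6618 -0.1598  0.006 ]]
scene plate L,near,? [[ 0.5712 -0.0857  0.006 ]
 [ 0.5664 -0.1579  0.006 ]]
edge [[ 0.5473 -0.095   0.107 ]
 [ 0.5478 -0.1389  0.107 ]]
tool z check [ 0.5    0.    -0.866] [-1.  0.  0.]
shift mm [-559.7125 -557.3278  -35.6403] turn [-0.0155 -0.0035 -2.3087]
  shift in final axes [-410.0189 -675.0682  -36.4696]
```

Both views agree on the plate (near edge x≈0.57, y −0.083…−0.158). I'll move over it now for a wrist view.

```bash
python3 -m handwheel '[[[0,0,-12],[0,0,-0.77],-1],[[0,0,-12],[0,0,-0.77],-1],[[0,0,-12],[0,0,-0.77],-1],[[-31.5,-52,0],[0,0,0],-1],[[-31.5,-52,0],[0,0,0],-1],[[-31.5,-52,0],[0,0,0],-1],[[-31.5,-52,0],[0,0,0],-1],[[-31.5,-52,0],[0,0,0],-1],[[-31.5,-52,0],[0,0,0],-1],[[-31.5,-52,0],[0,0,0],-1],[[-31.5,-52,0],[0,0,0],-1],[[-31.5,-52,0],[0,0,0],-1],[[-31.5,-52,0],[0,0,0],-1],[[-31.5,-52,0],[0,0,0],-1],[[-31.5,-52,0],[0,0,0],-1],[[-31.5,-52,0],[0,0,0],-1],[[0,0,0],[0,0,0],-1],[[0,0,0],[0,0,0],-1]]' 
python3 - <<'E'
from h import *
s=readout.get_state();T=pose(s);print(T)
np.save('T1.npy',T);a=vision.get_image('wrist');cv2.imwrite('pics/w1.png',a)
E
```

```text
clock: 2.35
position: [0.5466, -0.1174, 0.2665]
ee_rot: [-0.001, 0.0, 1.0, 0.001]
contact_force: [-0.1, 0.3, 0.3]
width: 0.0854
gripper_force: 0.0
[[-1.      0.0006 -0.0021  0.5466]
 [ 0.0006  1.      0.0014 -0.1174]
 [ 0.0021  0.0014 -1.      0.2665]
 [ 0.      0.      0.      1.    ]]
```

View pics/w1.png

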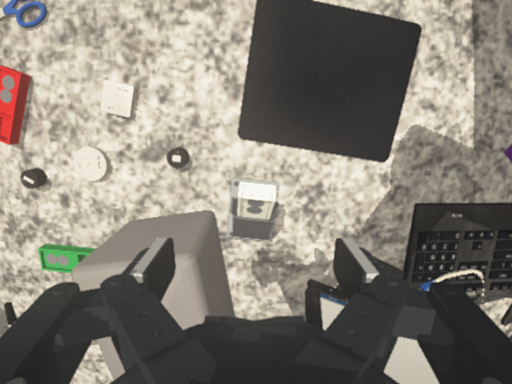

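The wrist view (image up = towards the robot) shows the tray's white end at (258,188), the sleeve at (252,225), and the grey box close to the right finger at (155,265). I'll enlarge this and measure the box height.

```bash
python3 - <<'E'
from h import *
T=np.load('T1.npy')
a=cv2.imread('pics/w1.png')[170:250,215:295]
cv2.imwrite('pics/w1c.png',cv2.resize(a,(600,600),interpolation=cv2.INTER_CUBIC))
print('box corner',cross(*[x for n,uv,t in(('wrist',(214,212),T),('top',(304,173),None)) for x in (lambda r:(r[0],r[1][0]))(rays(n,[uv],t))]))
E
```

```text
box corner (array([ 0.6304, -0.1916, -0.0248]), np.float64(0.011627410268001919))
```

View pics/w1c.png

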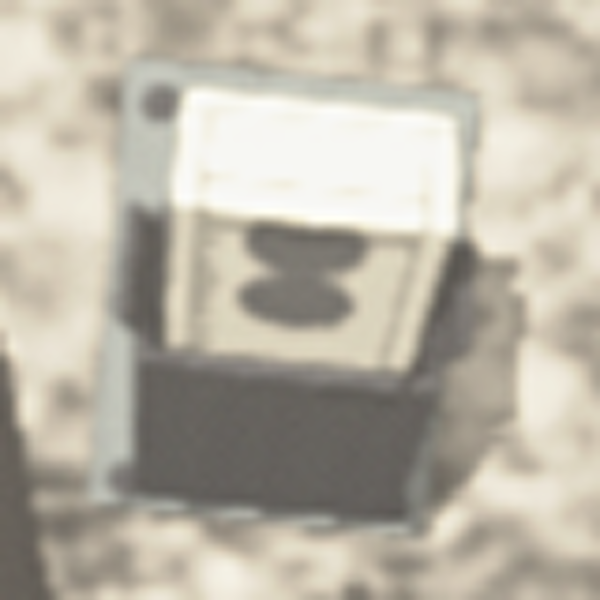

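```bash
python3 - <<'E'
from h import *
T=np.load('T1.npy')
f=lambda x,y:(215+x/7.5-.43,170+y/7.5-.43)
lo=onz('wrist',[f(180,90),f(463,114)],.1071,T);up=onz('wrist',[f(172,208),f(455,238)],.1213,T)
print(lo,np.linalg.norm(lo[0]-lo[1]));print(up,np.linalg.norm(up[0]-up[1]),(up-lo).mean(0))
pl=onz('wrist',[f(130,62),f(478,95),f(95,498),f(425,530)],.006,T);print('plate',pl)
for v in(lo,up,pl[:2],pl[2:]):
  d=v[1]-v[0];print('yaw',np.degrees(np.arctan2(-d[0],d[1])), v.mean(0))
print('plate len dirs',np.degrees(np.arctan2((pl[2:]-pl[:2])[:,1],(pl[2:]-pl[:2])[:,0])),np.linalg.norm(pl[2]-pl[0]))
for z in(.08,.12,.16):print(z,onz('wrist',[(90,225),(214,212),(233,318)],z,T).round(3).tolist(),onz('top',[(303,165),(304,173)],z).round(3).tolist())
E
```

```text
[[ 0.547  -0.1353  0.1071]
 [ 0.5508 -0.092   0.1071]] 0.04349986542733643
[[ 0.5617 -0.136   0.1213]
 [ 0.5664 -0.094   0.1213]] 0.04224375236747919 [ 0.0151 -0.0013  0.0142]
plate [[ 0.5644 -0.1512  0.006 ]
 [ 0.5713 -0.0803  0.006 ]
 [ 0.6607 -0.1611  0.006 ]
 [ 0.6683 -0.0895  0.006 ]]
yaw -5.014286118868733 [ 0.5489 -0.1136  0.1071]
yaw -6.360160557920758 [ 0.564  -0.115   0.1213]
yaw -5.584684172005617 [ 0.5678 -0.1158  0.006 ]
yaw -6.077206981212885 [ 0.6645 -0.1253  0.006 ]
plate len dirs [-5.8224 -5.393 ] 0.09684238586188126
0.08 [[0.612, -0.338, 0.08], [0.593, -0.169, 0.08], [0.759, -0.149, 0.08]] [[0.643, -0.178, 0.08], [0.616, -0.182, 0.08]]
0.12 [[0.596, -0.311, 0.12], [0.579, -0.163, 0.12], [0.725, -0.145, 0.12]] [[0.637, -0.173, 0.12], [0.611, -0.176, 0.12]]
0.16 [[0.58, -0.284, 0.16], [0.565, -0.157, 0.16], [0.691, -0.141, 0.16]] [[0.631, -0.167, 0.16], [0.605, -0.17, 0.16]]
```

The tray end is consistent: edge width 43.5 mm, the edges differ by 15/14 mm as they should, yaw ≈ −5.7° from four edges, mouth ≈ (0.580, −0.117, 0.076). The grip will be tilted 10° back and across the tray's width.

```bash
cat >> h.py <<'E'
YAW=-5.7; M=np.array([.580,-.117,.076]); _u=Ro.from_euler('z',YAW,degrees=True).as_matrix()
SX=_u@[.5**.5,0,-.5**.5]; SZ=_u@[.5**.5,0,.5**.5]; SY=_u@[0,1.,0]
def sl(s,h,y=0): return M+s/1e3*SX+h/1e3*SZ+y/1e3*SY
E
python3 - <<'E'
from h import *
R=tool(YAW,-10);g=sl(-23,5);print(g);go(g-.07*R[:,2],R)
E
```

```text
[ 0.5673 -0.1157  0.0958]
shift mm [-33.1138  -0.3391 102.1073] turn [-0.0731  1.6513  0.9531]
  shift in final axes [-50.068    3.0699  94.9016]
```

```bash
python3 -m handwheel '[[[0,0,0],[-0.04,0.82,0.48],-1],[[0,0,0],[-0.04,0.83,0.48],-1],[[-25,1.5,47],[0,0,0],-1],[[-25,1.5,48],[0,0,0],-1],[[0,0,0],[0,0,0],-1],[[0,0,0],[0,0,0],-1]]'
python3 - <<'E'
from h import *
R=tool(YAW,-10);go(sl(-23,5),R)
T=pose();np.save('T2.npy',T);a=vision.get_image('wrist');cv2.imwrite('pics/w2.png',a)
P=[sl(-44,0,21),sl(-44,0,-21),sl(-44,20,21),sl(-44,20,-21)]
uv=proj('wrist',P,T);print(uv)
a=a[110:290,150:360];a=cv2.resize(a,None,fx=3,fy=3,interpolation=cv2.INTER_CUBIC)
for u,v in uv:cv2.circle(a,(int((u-150+.5)*3),int((v-110+.5)*3)),4,(0,0,255),1)
cv2.imwrite('pics/w2c.png',a)
E
```

```text
clock: 3.15
position: [0.5803, -0.1173, 0.1671]
ee_rot: [-0.086, 0.05, 0.995, 0.004]
contact_force: [0.5, -0.1, 0.9]
width: 0.0853
gripper_force: 0.0
shift mm [ 0.6522  0.3122 72.4397] turn [-0.0063  0.0284 -0.0003]
  shift in final axes [ 0.4364  0.2645 72.4415]
[[281.6351 181.9972]
 [228.1812 181.9886]
 [283.3577 202.2301]
 [226.5238 202.217 ]]
```

View pics/w2c.png

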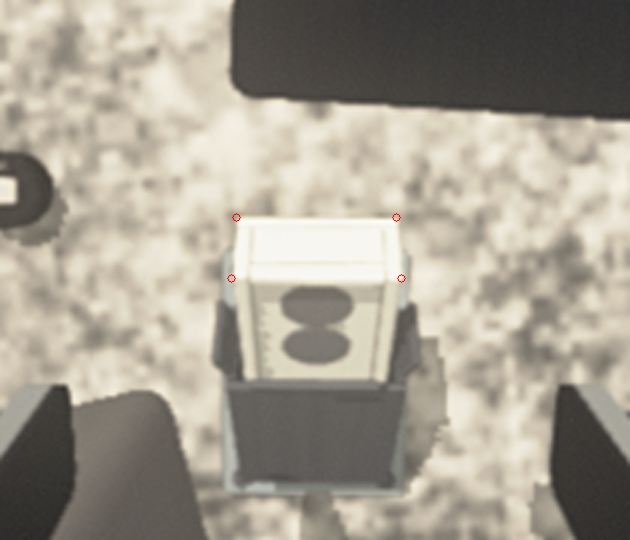

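```bash
python3 - <<'E'
from h import *
o1,d1=rays('wrist',[(214,212)],np.load('T1.npy'));o2,d2=rays('wrist',[(203,241)],np.load('T2.npy'))
print(cross(o1,d1[0],o2,d2[0]))
E
```

```text
(array([ 0.6138, -0.1785,  0.0236]), np.float64(0.0010009535801966069))
```

The predicted tray corners land on the image to within 1.5 mm, and the box corner (0.614, −0.18) is clear. I'll descend and grip.

```bash
python3 -m handwheel '[[[0,0,24],[0,0,0],-1],[[0,0,24],[0,0,0],-1],[[0.5,0,14],[0,0,0],-1],[[0,0,10],[0,0,0],-1],[[0,0,0],[0,0,0],0.5],[[0,0,0],[0,0,0],0.5],[[0,0,0],[0,0,0],0.5],[[0,0,0],[0,0,0],0.5],[[0,0,0],[0,0,0],0.5],[[0,0,0],[0,0,0],0.5]]' 60; python3 -c "
from h import *
go(sl(-23,5),tool(YAW,-10));go(sl(-23-80,5),tool(YAW,-10))"
```

```text
clock: 4.45
position: [0.5682, -0.1168, 0.0953]
ee_rot: [-0.085, 0.05, 0.995, 0.004]
contact_force: [0.3, 0.1, 6.5]
width: 0.0405
gripper_force: 60.7
shift mm [ 1.0423  0.9619 -0.347 ] turn [-0.0016  0.0337 -0.0122]
  shift in final axes [ 1.0423  0.9633 -0.3432]
shift mm [ 66.4122   0.8704 -46.4639] turn [-0.0016  0.0337 -0.0122]
  shift in final axes [ 66.5745   0.9633 -46.2293]
```

```bash
python3 -m handwheel '[[[6.5,0,-4.6],[0,0,0],0.5],[[13,0,-9.2],[0,0,0],0.5],[[13,0,-9.2],[0,0,0],0.5],[[13,0,-9.2],[0,0,0],0.5],[[13,0,-9.2],[0,0,0],0.5],[[13,0,-9.2],[0,0,0],0.5],[[13,0,-9.2],[0,0,0],0.5],[[0,0,0],[0,0,0],0.5],[[0,0,0],[0,0,0],0.5]]' ; python3 - <<'E'
from h import *
T=pose();cv2.imwrite('pics/w3.png',vision.get_image('wrist'))
print([(T[:3,3]-M)@v*1e3 for v in(SX,SY,SZ)])
E
```

```text
clock: 5.58
position: [0.4949, -0.1094, 0.1675]
ee_rot: [-0.086, 0.05, 0.995, 0.004]
contact_force: [-0.5, 0.7, -2.2]
width: 0.0408
gripper_force: 60.6
[np.float64(-125.14308769554921), np.float64(-0.8808577974191947), np.float64(4.310383967385439)]
```

View pics/w3.png

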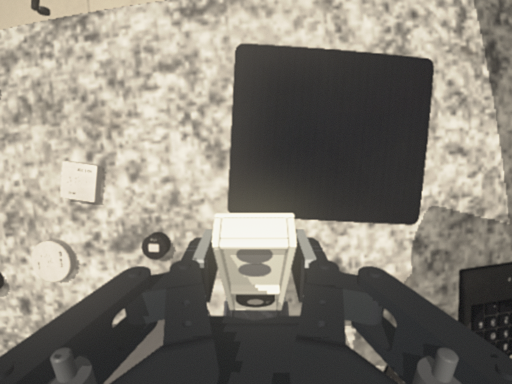

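The tray is out with its well end at s≈−38 mm, and the specimen shows in the well at (258,298). Next I check the set-down spot.

```bash
python3 - <<'E'
from h import *
print('pad',onz('top',[(227,198),(218,256),(288,206)],.0)[:,:2])
print('keyboard near edge,purple,dish?',onz('top',[(85,177),(211,177),(168,197),(163,249),(121,239)],.02)[:,:2])
C=np.array([.54,.17,0]);h=Ro.from_euler('z',45,degrees=True).as_matrix()
print(proj('top',[C+h@[a,b,0] for a in(-.054,.054) for b in(-.021,.021)]))
# hold: TCP in tray coords now: s_plain=-44-102
T=pose();print(Ro.from_matrix(T[:3,:3].T@tool(YAW,35)).as_rotvec(degrees=True)/6, readout.get_state()['qpos'])
E
```

```text
pad [[ 0.5337  0.0809]
 [ 0.3289  0.109 ]
 [ 0.5078 -0.1369]]
keyboard near edge,purple,dish? [[0.5999 0.5745]
 [0.6059 0.1371]
 [0.5335 0.2858]
 [0.3531 0.2975]
 [0.3863 0.4425]]
[[216.7652 202.6651]
 [208.2304 210.9189]
 [195.7456 181.0516]
 [187.1932 189.2325]]
[-0.0031 -7.4888 -0.0111] [-0.3267  0.3144  1.6282 -0.0396  1.3682 -1.7856]
```

```bash
python3 -m handwheel '[[[0,0,-10],[0,-0.93,0],0.5],[[0,0,-10],[0,-0.94,0],0.5],[[0,0,-10],[0,-0.94,0],0.5],[[0,0,0],[0,-0.94,0],0.5],[[0,0,0],[0,-0.93,0],0.5],[[0,0,0],[0,-0.94,0],0.5],[[0,0,0],[0,-0.93,0],0.5],[[0,0,0],[0,-0.93,0],0.5],[[0,0,0],[-0.54,0,-0.77],0.5],[[0,0,0],[-0.54,0,-0.77],0.5],[[0,0,0],[-0.54,0,-0.77],0.5],[[0,0,0],[-0.54,0,-0.77],0.5],[[0,0,0],[-0.54,0,-0.77],0.5],[[0,0,0],[-0.54,0,-0.77],0.5],[[0,0,0],[-0.54,0,-0.77],0.5],[[0,0,0],[-0.54,0,-0.77],0.5],[[0,0,0],[-0.54,0,-0.77],0.5],[[0,0,0],[0,0,0],0.5]]'; python3 - <<'E'
from h import *
R=tool(45,35);C=np.array([.50,.17,0]);h=Ro.from_euler('z',45,degrees=True).as_matrix()
go(C+h@[-.032,-.001,.005]+[0,0,.06],R);print(pose()[:3,2],readout.get_state()['qpos'])
E
```

```text
clock: 7.88
position: [0.5537, -0.0072, 0.2657]
ee_rot: [0.193, -0.296, 0.932, 0.075]
contact_force: [0.3, -0.5, -1.3]
width: 0.0408
gripper_force: 61.1
shift mm [ 57.2763 164.1683 198.6321] turn [-0.5683 -1.8316 -1.4859]
  shift in final axes [ 69.8047 162.2984 196.1454]
[ 0.316   0.2537 -0.9142] [-0.3785  0.0833  1.7443  0.4002  1.1312 -2.7037]
```

Joint 6 reached its limit. I'll use a heading of 20° for the set-down instead, and move left first.

```bash
python3 -m handwheel '[[[10,27,20],[0,0,0],0.5],[[10,27,20],[0,0,0],0.5],[[10,27,20],[0,0,0],0.5],[[10,27,20],[0,0,0],0.5],[[10,27,20],[0,0,0],0.5],[[7,27,20],[0,0,0],0.5],[[0,0,0],[0,0,0],0.5]]'; python3 - <<'E'
from h import *
R=tool(20,35);C=np.array([.49,.17,0]);h=Ro.from_euler('z',20,degrees=True).as_matrix()
go(C+h@[-.032,-.001,.005]+[0,0,.06],R);print(pose()[:3,2],readout.get_state()['qpos'])
E
```

```text
clock: 8.75
position: [0.4494, 0.1261, 0.1344]
ee_rot: [0.19, -0.296, 0.933, 0.076]
contact_force: [0.0, -0.2, -0.7]
width: 0.0408
gripper_force: 61.3
shift mm [ 2.7706 17.6649 75.148 ] turn [ 1.5177 -1.9315  2.1345]
  shift in final axes [22.4667 26.3868 69.0357]
[ 0.3094  0.2547 -0.9162] [-0.1082  0.0429  2.16    0.4633  0.6962 -2.6165]
```

```bash
python3 -m handwheel '[[[0,0,0],[0.38,-0.48,0.53],0.5],[[0,0,0],[0.38,-0.48,0.53],0.5],[[0,0,0],[0.38,-0.48,0.53],0.5],[[0,0,0],[0.38,-0.48,0.54],0.5],[[7,9,17],[0,0,0],0.5],[[7,9,17],[0,0,0],0.5],[[7,8,16],[0,0,0],0.5],[[0,0,0],[0,0,0],0.5],[[0,0,0],[0,0,0],0.5]]'; python3 - <<'E'
from h import *
R=tool(20,35);C=np.array([.49,.17,0]);h=Ro.from_euler('z',20,degrees=True).as_matrix()
go(C+h@[-.032,-.001,.005],R);s=readout.get_state();print(s['qpos'],R.T@[0,0,-1])
cv2.imwrite('pics/t4.png',cv2.resize(np.hstack([vision.get_image('top')[130:270,130:310],vision.get_image('scene')[110:250,160:340]]),(792,308),interpolation=cv2.INTER_CUBIC))
E
```

```text
clock: 9.88
position: [0.4569, 0.1591, 0.0979]
ee_rot: [0.291, -0.162, 0.942, 0.044]
contact_force: [0.5, -0.6, -1.8]
width: 0.0408
gripper_force: 61.4
shift mm [49.9292 -0.9357 78.4433] turn [-0.1492 -0.1282 -0.0233]
  shift in final axes [50.9812 -2.0328 77.7427]
[ 0.0934  0.0821  2.3781  0.9293  0.1593 -2.7038] [0.5736 0.     0.8192]
```

View pics/t4.png

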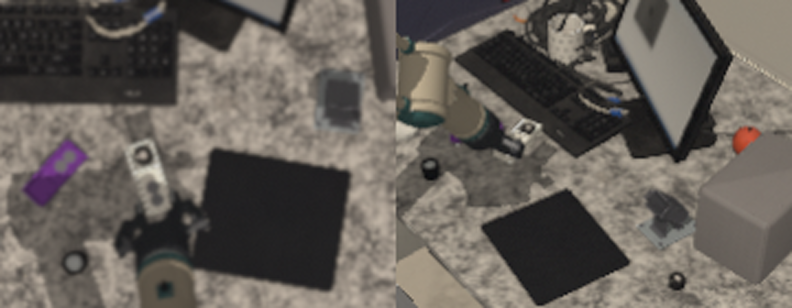

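The tray is held nearly level with the specimen in its well (crop ≈(143,155)), but the wrist is near its limits. I'll go a little further out and use a 12° heading.

```bash
cat >> h.py <<'E'
PH=12; C=np.array([.515,.172,0]); HR=Ro.from_euler('z',PH,degrees=True).as_matrix()
E
python3 - <<'E'
from h import *
R=tool(PH,35);go(C+HR@[-.032,-.001,.005]+[0,0,.06],R)
E
```

```text
shift mm [-4.0931 -3.5991 42.7404] turn [ 0.6078 -0.1193  1.0717]
  shift in final axes [-3.7837 -0.4265 42.9179]
```

```bash
python3 -m handwheel '[[[-1,-1,21],[0,0,0],0.5],[[-3,-2,22],[0,0,0],0.5],[[0,0,0],[0.3,-0.06,0.54],0.5],[[0,0,0],[0.3,-0.06,0.53],0.5],[[0,0,0],[0,0,0],0.5]]'; python3 - <<'E'
from h import *
R=tool(PH,35);go(C+HR@[-.032,-.001,.005],R);print(readout.get_state()['qpos'])
E
```

```text
clock: 10.6
position: [0.4837, 0.1702, 0.0831]
ee_rot: [0.279, -0.132, 0.951, 0.034]
contact_force: [-0.1, -0.4, -1.6]
width: 0.0408
gripper_force: 61.3
shift mm [43.2782 -5.0194 65.0403] turn [ 0.2766 -0.3886  0.558 ]
  shift in final axes [45.5775 -5.756  63.3877]
[ 0.1657  0.1555  2.3225  0.4932  0.1085 -2.1575]
```

```bash
python3 -m handwheel '[[[11,-1,16],[0,0,0],0.5],[[11,-1,16],[0,0,0],0.5],[[9,-1,14],[0,0,0],0.5],[[0,0,0],[0.14,-0.19,0.28],0.5],[[0,0,0],[0.14,-0.19,0.28],0.5],[[0,0,0],[0,0,0],0.5]]'; python3 - <<'E'
from h import *
R=tool(PH,35);go(C+HR@[-.032,-.001,.005],R);print(readout.get_state()['qpos']);T=pose();print(T)
# tray axes estimate from hold
print('tray x',T[:3,:3]@tool(0,35).T@[1,0,0])
E
```

```text
clock: 11.35
position: [0.4906, 0.155, 0.0661]
ee_rot: [0.273, -0.105, 0.955, 0.047]
contact_force: [1.2, -0.1, -1.2]
width: 0.0407
gripper_force: 61.5
shift mm [36.3846  8.6454 49.6093] turn [ 0.3534 -0.4803 -0.0187]
  shift in final axes [38.8051 10.5144 47.3631]
[ 0.1042  0.1946  2.3386  1.048   0.1071 -2.7047]
[[-0.8287 -0.2262  0.512   0.4906]
 [-0.1751  0.9736  0.1467  0.155 ]
 [-0.5316  0.0319 -0.8464  0.0661]
 [ 0.      0.      0.      1.    ]]
tray x [ 0.9725  0.2276 -0.05  ]
```

Tilting outward is blocked by joint 5. A sideways tilt (tray heading −90°) keeps the wrist mid-range, so I'll raise the tray and swing it that way, keeping it level.

```bash
python3 -m handwheel '[[[-16,0,-26],[0,0,0],0.5],[[-16,0,-26],[0,0,0],0.5],[[0,0,0],[0.54,0,0.77],0.5],[[0,0,0],[0.54,0,0.77],0.5],[[0,0,0],[0.54,0,0.77],0.5],[[0,0,0],[0.54,0,0.77],0.5],[[0,0,0],[0.54,0,0.77],0.5],[[0,0,0],[0.54,0,0.77],0.5],[[0,0,0],[0.54,0,0.77],0.5],[[0,0,0],[0.54,0,0.77],0.5],[[0,0,0],[0.54,0,0.77],0.5],[[0,0,0],[0.54,0,0.77],0.5],[[0,0,0],[0.54,0,0.77],0.5],[[0,0,0],[0,0,0],0.5]]'; cat >> h.py <<'E'
PH=-90; C=np.array([.49,.16,0]); HR=Ro.from_euler('z',PH,degrees=True).as_matrix()
E
python3 - <<'E'
from h import *
R=tool(PH,35);go(C+HR@[-.032,-.001,.005]+[0,0,.06],R);print(readout.get_state()['qpos']);T=pose()
print('tray x,z',T[:3,:3]@tool(0,35).T@[1,0,0],T[:3,:3]@tool(0,35).T@[0,0,1])
E
```

```text
clock: 13.1
position: [0.4858, 0.1604, 0.1035]
ee_rot: [0.243, 0.299, 0.918, -0.093]
contact_force: [-0.3, -1.2, -1.3]
width: 0.0405
gripper_force: 61.5
shift mm [32.9639 28.3223 24.5843] turn [ 4.6219 -0.6315  7.6472]
  shift in final axes [47.9794  3.2472 13.4383]
[ 0.5184  0.2604  2.0438 -0.734   0.7745  0.0968]
tray x,z [ 0.8007 -0.5932 -0.0841] [ 0.0827 -0.0296  0.9961]
```

```bash
python3 -m handwheel '[[[0,0,0],[0.51,-0.07,0.85],0.5],[[0,0,0],[0.51,-0.07,0.85],0.5],[[0,0,0],[0.51,-0.07,0.85],0.5],[[0,0,0],[0.51,-0.07,0.85],0.5],[[0,0,0],[0.51,-0.07,0.85],0.5],[[0,0,0],[0.51,-0.07,0.85],0.5],[[0,0,0],[0.51,-0.07,0.85],0.5],[[0,0,0],[0.51,-0.07,0.85],0.5],[[0,0,0],[0.51,-0.07,0.85],0.5],[[24,1.5,7],[0,0,0],0.5],[[24,1.5,6],[0,0,0],0.5],[[0,0,0],[0,0,0],0.5]]'; 
python3 - <<'E'
from h import *
R=tool(PH,35);go(C+HR@[-.032,-.001,.005],R);print(readout.get_state()['qpos']);T=pose()
print('tray x,z',T[:3,:3]@tool(0,35).T@[1,0,0],T[:3,:3]@tool(0,35).T@[0,0,1])
E
```

```text
clock: 14.6
position: [0.4869, 0.192, 0.0629]
ee_rot: [0.212, 0.674, 0.674, -0.213]
contact_force: [-0.6, -0.4, -1.9]
width: 0.0405
gripper_force: 61.5
shift mm [33.1872  2.1503 47.4167] turn [-0.0138 -0.0062  0.0046]
  shift in final axes [33.2191  2.066  47.398 ]
[ 0.578   0.5601  1.6801 -0.5196  1.3056  0.8212]
tray x,z [-0.0004 -1.     -0.0007] [ 0.0015 -0.0007  1.    ]
```

```bash
python3 -m handwheel '[[[9.6,1,13.7],[0,0,0],0.5],[[9.6,1,13.7],[0,0,0],0.5],[[9.6,0,13.7],[0,0,0],0.5],[[0,0,0],[0,0,0],0.5]]'; python3 -m handwheel '[[[1.1,0,1.6],[0,0,0],0.5],[[0,0,0],[0,0,0],0.5]]';python3 -m handwheel '[[[1.1,0,1.6],[0,0,0],0.5],[[0,0,0],[0,0,0],0.5]]'
```

```text
clock: 15.1
position: [0.4893, 0.1903, 0.0135]
ee_rot: [0.212, 0.676, 0.673, -0.213]
contact_force: [-0.3, -0.5, -0.8]
width: 0.0407
gripper_force: 61.5
clock: 15.35
position: [0.4906, 0.1912, 0.0135]
ee_rot: [0.213, 0.676, 0.673, -0.211]
contact_force: [0.3, 0.0, -0.9]
width: 0.0407
gripper_force: 61.5
clock: 15.6
position: [0.4903, 0.1911, 0.0113]
ee_rot: [0.212, 0.676, 0.673, -0.211]
contact_force: [0.6, -0.4, -1.8]
width: 0.0405
gripper_force: 61.5
```

```bash
for i in 1 2 3; do python3 -m handwheel '[[[1.1,0,1.6],[0,0,0],0.5],[[0,0,0],[0,0,0],0.5]]' | grep -E "position|contact"; done
```

```text
position: [0.4902, 0.191, 0.0091]
contact_force: [-0.2, 0.4, -1.8]
position: [0.4902, 0.191, 0.0071]
contact_force: [0.6, 0.7, -1.0]
position: [0.4904, 0.1911, 0.0058]
contact_force: [-0.3, 1.7, 2.8]
```

Contact is at TCP z≈5.8 mm, as predicted. Releasing and backing off.

```bash
python3 -m handwheel '[[[0,0,0],[0,0,0],-0.3],[[0,0,0],[0,0,0],-0.6],[[0,0,0],[0,0,0],-1],[[0,0,0],[0,0,0],-1],[[0,0,-15],[0,0,0],-1],[[0,0,-40],[0,0,0],-1],[[0,0,-45],[0,0,0],-1],[[0,0,0],[0,0,0],-1]]'
python3 - <<'E'
from h import *
# regrasp: same yaw, tilt -35, at tray x=+32
R=tool(PH,-35);go(C+HR@[.032,0,.006]-.09*R[:,2],R)
T=pose();np.save('T5.npy',T);a=vision.get_image('wrist');cv2.imwrite('pics/w5.png',a);print(readout.get_state()['qpos'])
E
```

```text
clock: 17.35
position: [0.4924, 0.2515, 0.0905]
ee_rot: [0.213, 0.677, 0.674, -0.207]
contact_force: [-0.1, -0.3, -0.6]
width: 0.0858
gripper_force: 0.0
shift mm [-138.0564   -2.1749  108.3618] turn [ 0.096  11.5999 -0.0176]
  shift in final axes [-149.6971   -2.3828  -91.6061]
[ 0.6477  0.5766  1.5587 -0.4801  1.4189  0.827 ]
```

View pics/w5.png

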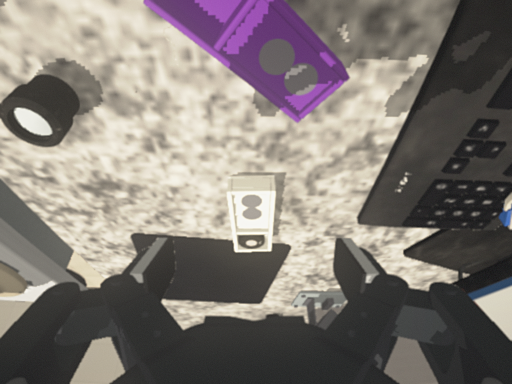

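The tray is flat on the bare worktop with the specimen in its well (251,241), plain end at (252,185). I'll go above it to measure before the regrasp.

```bash
python3 -m handwheel '[[[-28,0,-3],[0,0,0],-1],[[-28,0,-1],[0,0,0],-1],[[-28,0,-1],[0,0.8,0],-1],[[-24,0,0],[0,1,0],-1],[[0,0,0],[0,1,0],-1],[[0,0,0],[0,1,0],-1],[[0,0,0],[0,1,0],-1],[[0,0,0],[0,1,0],-1],[[0,0,0],[0,0,0],-1],[[0,0,0],[0,0,0],-1]]'
python3 - <<'E'
from h import *
T=pose();np.save('T6.npy',T);a=vision.get_image('wrist');cv2.imwrite('pics/w6.png',a);print(T)
uv=proj('wrist',[C+HR@[x,y,.02] for x in(-.054,.054) for y in(-.021,.021)],T);print(uv)
u0,v0=np.maximum(uv.min(0).astype(int)-30,0)
c=cv2.resize(a[v0:v0+130,u0:u0+150],None,fx=4.5,fy=4.5,interpolation=cv2.INTER_CUBIC)
for u,v in uv:cv2.circle(c,(int((u-u0+.5)*4.5),int((v-v0+.5)*4.5)),4,(0,0,255),1)
cv2.imwrite('pics/w6c.png',c);print(u0,v0)
E
```

```text
clock: 18.65
position: [0.4894, 0.1604, 0.1518]
ee_rot: [0.002, 0.709, 0.705, -0.0]
contact_force: [-0.1, 1.0, -0.9]
width: 0.0854
gripper_force: 0.0
[[ 0.0052  1.      0.0024  0.4894]
 [ 1.     -0.0052 -0.0032  0.1604]
 [-0.0032  0.0025 -1.      0.1518]
 [ 0.      0.      0.      1.    ]]
[[232.7001 134.0075]
 [274.9317 133.7762]
 [235.3142 234.0505]
 [273.3702 233.8306]]
202 103
```

View pics/w6c.png

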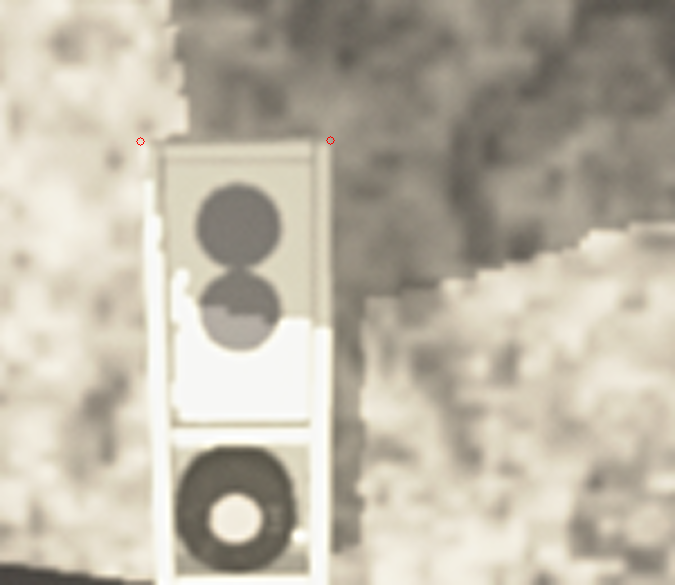

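The tray matches the expected pose to 1–2 mm, and the specimen is centred in the well at crop (236,508). Now to the regrasp pose.

```bash
cat >> h.py <<'E'
C=np.array([.4917,.16,0])
E
python3 - <<'E'
from h import *
R=tool(PH,-35);go(C+HR@[.032,0,.006]-.09*R[:,2],R)
E
```

```text
shift mm [-84.533    2.4568  72.1225] turn [ 0.0331  5.8605 -0.031 ]
  shift in final axes [-110.6476    2.2776   10.2686]
```

```bash
python3 -m handwheel '[[[0,0,0],[0,0.98,0],-1],[[0,0,0],[0,0.98,0],-1],[[0,0,0],[0,0.98,0],-1],[[0,0,0],[0,0.98,0],-1],[[0,0,0],[0,0.98,0],-1],[[0,0,0],[0,0.96,0],-1],[[-37,1,3],[0,0,0],-1],[[-37,1,3],[0,0,0],-1],[[-37,0,4],[0,0,0],-1],[[0,0,0],[0,0,0],-1]]'
python3 - <<'E'
from h import *
R=tool(PH,-35);go(C+HR@[.032,0,.006],R);print(readout.get_state()['qpos'])
E
```

```text
clock: 19.95
position: [0.4913, 0.0758, 0.0778]
ee_rot: [-0.213, 0.676, 0.673, 0.213]
contact_force: [-0.6, 0.4, 0.7]
width: 0.0853
gripper_force: 0.0
shift mm [ 1.4216  0.3194 88.781 ] turn [ 0.0123 -0.0129 -0.0409]
  shift in final axes [ 1.5399  0.4406 88.7785]
[-0.4027  0.4043  1.9485  0.6218  1.1398 -0.7658]
```

```bash
python3 -m handwheel '[[[0.5,0,25],[0,0,0],-1],[[0.5,0,25],[0,0,0],-1],[[0.5,0,20],[0,0,0],-1],[[0,0,10],[0,0,0],-1],[[0,0,8],[0,0,0],-1],[[0,0,0],[0,0,0],-1]]'; python3 -c "
from h import *
go(C+HR@[.032,0,.006],tool(PH,-35))"
```

```text
clock: 20.7
position: [0.492, 0.1286, 0.0085]
ee_rot: [-0.212, 0.675, 0.673, 0.214]
contact_force: [-0.3, -0.1, -0.1]
width: 0.0849
gripper_force: 0.0
shift mm [-1.8821 -0.3029  1.695 ] turn [ 0.0368 -0.0121 -0.0106]
  shift in final axes [-1.8796 -0.2984  1.6985]
```

```bash
python3 -m handwheel '[[[0,0,0],[0,0,0],0],[[0,0,0],[0,0,0],0.1],[[0,0,0],[0,0,0],0.3],[[0,0,0],[0,0,0],0.5],[[0,0,0],[0,0,0],0.5],[[0,0,0],[0,0,0],0.5],[[0,0,0],[0,0,0],0.5]]' 60; python3 -c "
from h import *
T=pose();print(HR.T@(T[:3,3]-C));print((T[:3,:3].T@[0,0,1]), readout.get_state()['qpos'])"
```

```text
clock: 21.58
position: [0.4923, 0.1278, 0.0091]
ee_rot: [-0.212, 0.675, 0.673, 0.215]
contact_force: [-1.0, -2.5, 5.9]
width: 0.0406
gripper_force: 60.8
[0.0322 0.0006 0.0091]
[ 0.5748  0.0034 -0.8183] [-0.3051  0.5029  2.0363  0.7402  0.953  -0.8494]
```

```bash
python3 -m handwheel '[[[6,0,-8],[0,0,0],0.5],[[17,0,-25],[0,0,0],0.5],[[28,0,-40],[0,0,0],0.5],[[28,0,-40],[0,0,0],0.5],[[0,0,0],[-0.54,0,0.767],0.5],[[0,0,0],[-0.54,0,0.767],0.5],[[0,0,0],[-0.54,0,0.767],0.5],[[0,0,0],[-0.54,0,0.767],0.5],[[0,0,0],[-0.54,0,0.767],0.5],[[0,0,0],[-0.54,0,0.767],0.5],[[0,0,0],[-0.54,0,0.767],0.5],[[0,0,0],[-0.54,0,0.767],0.5],[[0,0,0],[0,0,0],0.5]]'
cat >> h.py <<'E'
RI=np.c_[-SX,-SY,SZ]; B=tool(0,-35); GT=np.array([.0322,.0003,.0091])
def ins(s,y=0,h=0): # plain end at sleeve (s,y,h) mm -> TCP target
    return sl(s,h,y)-.054*SX+RI@GT, RI@B
def cur(): # tray pose in sleeve frame from hold
    T=pose(); Rt=T[:3,:3]@B.T; p=T[:3,3]-Rt@GT+Rt@[-.054,0,0]-M
    print('plain end s,y,h mm',[round(float(p@v)*1e3,1) for v in(SX,SY,SZ)],'rot deg in sleeve-tray axes',Ro.from_matrix(RI.T@Rt).as_rotvec(degrees=True))
E
python3 - <<'E'
from h import *
p,R=ins(-40);print(np.abs(R-tool(YAW+180,10)).max());go(p,R);cur();print(readout.get_state()['qpos'])
T=pose();print('level tray rem',Ro.from_matrix(T[:3,:3].T@tool(YAW+180,-35)).as_rotvec(degrees=True)/6)
E
```

```text
clock: 23.2
position: [0.4899, 0.1289, 0.1463]
ee_rot: [-0.114, 0.881, 0.364, 0.28]
contact_force: [-0.0, 0.1, -0.2]
width: 0.0401
gripper_force: 61.0
2.914335439641036e-16
shift mm [-118.5042  174.0173 -114.0443] turn [-1.8629 -7.0332  8.4406]
  shift in final axes [ 26.3505 236.0363 -30.3955]
plain end s,y,h mm [-85.6, 302.5, 1.4] rot deg in sleeve-tray axes [19.8918 42.1992 47.8957]
[-0.26    0.0854  2.1941  0.8565  0.7177 -0.0969]
level tray rem [-4.8304 -0.037   6.9124]
```

```bash
python3 -m handwheel '[[[0,0,0],[-0.537,0,0.768],0.5],[[0,0,0],[-0.537,0,0.768],0.5],[[0,0,0],[-0.537,0,0.768],0.5],[[0,0,0],[-0.537,0,0.768],0.5],[[0,0,0],[-0.537,0,0.768],0.5],[[0,0,0],[-0.537,0,0.768],0.5],[[0,0,0],[-0.537,0,0.768],0.5],[[0,0,0],[-0.537,0,0.768],0.5],[[0,0,0],[-0.537,0,0.768],0.5],[[0,0,0],[0,-0.9,0],0.5],[[0,0,0],[0,-0.9,0],0.5],[[0,0,0],[0,-0.9,0],0.5],[[0,0,0],[0,-0.9,0],0.5],[[0,0,0],[0,-0.9,0],0.5],[[0,0,0],[0,-1,0],0.5],[[0,0,0],[0,-1,0],0.5],[[0,0,0],[0,-1,0],0.5],[[0,0,0],[0,0,0],0.5]]'
python3 - <<'E'
from h import *
p,R=ins(-40);go(p,R);cur();print(readout.get_state()['qpos'])
E
```

```text
clock: 25.45
position: [0.4886, 0.1259, 0.1405]
ee_rot: [0.004, 0.995, 0.03, -0.097]
contact_force: [0.2, -0.7, -0.9]
width: 0.0401
gripper_force: 60.9
shift mm [-10.9653 235.1677 -28.9717] turn [0.3054 0.1824 1.4942]
  shift in final axes [ 26.3593 232.9145 -36.3248]
plain end s,y,h mm [-41.4, 241.2, -47.0] rot deg in sleeve-tray axes [ 6.643  -1.0942  6.2929]
[0.1093 0.3444 1.659  0.0069 1.332  1.6179]
```

```bash
python3 -m handwheel '[[[0,0,0],[0.15,0.09,0.75],0.5],[[0,0,0],[0.15,0.09,0.75],0.5],[[0,0,-36],[0,0,0],0.5],[[5,46,0],[0,0,0],0.5],[[5,46,0],[0,0,0],0.5],[[5,46,0],[0,0,0],0.5],[[5,46,0],[0,0,0],0.5],[[6,47,0],[0,0,0],0.5],[[0,0,0],[0,0,0],0.5],[[0,0,0],[0,0,0],0.5]]'
python3 - <<'E'
from h import *
p,R=ins(-40);go(p,R);cur()
T=pose();np.save('T7.npy',T);a=vision.get_image('wrist');cv2.imwrite('pics/w7.png',a)
b=np.hstack([cv2.resize(vision.get_image('scene')[165:240,240:315],(400,400),interpolation=cv2.INTER_CUBIC),cv2.resize(a[130:330,156:356],(400,400))]);cv2.imwrite('pics/s7.png',b)
E
```

```text
clock: 26.7
position: [0.4944, -0.1062, 0.1726]
ee_rot: [-0.005, 0.995, -0.05, -0.087]
contact_force: [0.6, 0.4, -0.9]
width: 0.0403
gripper_force: 61.4
shift mm [3.5668 2.5092 0.3431] turn [-0.0041 -0.001  -0.0081]
  shift in final axes [3.5647 2.5121 0.3438]
plain end s,y,h mm [-43.1, 2.5, -1.8] rot deg in sleeve-tray axes [-0.0479  0.0062 -0.0259]
```

View pics/s7.png

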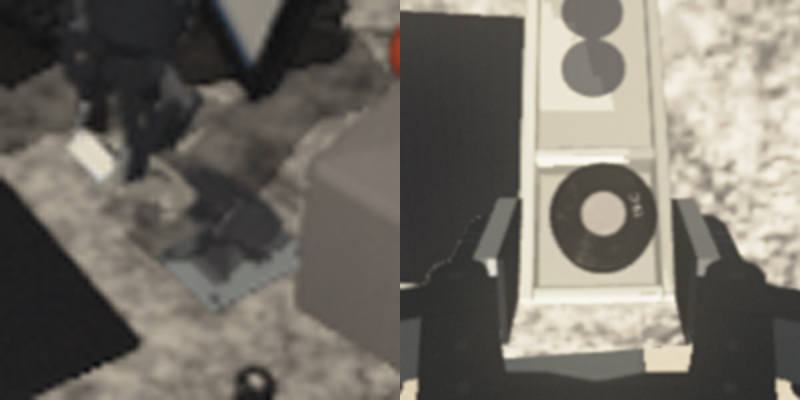

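The tray is held squarely with the specimen in its well. I'll align on the axis seen at extraction (y≈−0.9) and enter in small steps, watching the force.

```bash
python3 -m handwheel '[[[1.6,3.4,-2.3],[0,0,0],0.5],[[9,0,6.5],[0,0,0],0.5],[[10,0,6.7],[0,0,0],0.5],[[0,0,0],[0,0,0],0.5]]'; python3 -c "from h import *;cur()"; python3 -m handwheel '[[[6,0,4.2],[0,0,0],0.5],[[6,0,4.2],[0,0,0],0.5],[[0,0,0],[0,0,0],0.5]]'; python3 -c "from h import *;cur()"
```

```text
clock: 27.3
position: [0.5135, -0.1118, 0.1569]
ee_rot: [-0.004, 0.995, -0.049, -0.088]
contact_force: [0.2, 0.8, -1.6]
width: 0.0403
gripper_force: 61.4
plain end s,y,h mm [-18.2, -1.2, 0.8] rot deg in sleeve-tray axes [ 0.0159 -0.0986 -0.003 ]
clock: 27.68
position: [0.5237, -0.1131, 0.1473]
ee_rot: [-0.004, 0.995, -0.05, -0.087]
contact_force: [0.6, -0.4, -1.3]
width: 0.0403
gripper_force: 61.4
plain end s,y,h mm [-4.1, -1.4, 1.4] rot deg in sleeve-tray axes [ 0.0123 -0.0296 -0.0316]
```

```bash
for i in 1 2 3; do python3 -m handwheel '[[[4.1,0,2.9],[0,0,0],0.5],[[4.1,0,2.9],[0,0,0],0.5],[[0,0,0],[0,0,0],0.5]]' | grep contact; python3 -c "from h import *;cur();print((RI.T@readout.get_state()['contact_force']))"; done
```

```text
contact_force: [-0.2, -0.3, -2.4]
plain end s,y,h mm [5.7, -1.5, 1.5] rot deg in sleeve-tray axes [ 0.0166 -0.0111 -0.0377]
[-1.5468  0.3482 -1.8371]
contact_force: [-0.5, -0.9, -0.7]
plain end s,y,h mm [15.8, -1.4, 1.4] rot deg in sleeve-tray axes [ 0.0189 -0.0179 -0.0306]
[-0.2598  0.9676 -0.7868]
contact_force: [0.1, 0.2, -1.3]
plain end s,y,h mm [25.9, -1.5, 1.3] rot deg in sleeve-tray axes [ 0.017  -0.0214 -0.0342]
[-0.9608 -0.2321 -0.8669]
```

```bash
for i in 1 2 3; do python3 -m handwheel '[[[4.1,0,2.9],[0,0,0],0.5],[[4.1,0,2.9],[0,0,0],0.5],[[0,0,0],[0,0,0],0.5]]' >/dev/null; python3 -c "from h import *;cur();print((RI.T@readout.get_state()['contact_force']))"; done; for i in 1 2 3 ; do python3 -m handwheel '[[[1.6,0,1.15],[0,0,0],0.5],[[0,0,0],[0,0,0],0.5]]' >/dev/null; python3 -c "from h import *;cur();print((RI.T@readout.get_state()['contact_force']))"; done
```

```text
plain end s,y,h mm [35.9, -1.5, 1.3] rot deg in sleeve-tray axes [ 0.0151 -0.019  -0.033 ]
[-1.3154 -0.2552 -1.625 ]
plain end s,y,h mm [46.0, -1.5, 1.2] rot deg in sleeve-tray axes [ 0.016  -0.0197 -0.0327]
[-1.7398 -1.1027 -0.7358]
plain end s,y,h mm [56.0, -1.5, 1.2] rot deg in sleeve-tray axes [ 0.0151 -0.0175 -0.0358]
[-1.1871  0.0757 -1.1204]
plain end s,y,h mm [57.7, -1.5, 1.4] rot deg in sleeve-tray axes [ 0.0177  0.0052 -0.0404]
[-0.6469 -0.5809 -0.0966]
plain end s,y,h mm [59.7, -1.5, 1.4] rot deg in sleeve-tray axes [ 0.0169  0.0131 -0.041 ]
[-1.2011  0.2375 -1.181 ]
plain end s,y,h mm [61.7, -1.5, 1.3] rot deg in sleeve-tray axes [ 0.0172  0.0042 -0.0409]
[-0.5014 -0.7595 -0.9921]
```

```bash
for i in 1 2 3; do python3 -m handwheel '[[[0.9,0,0.6],[0,0,0],0.5],[[0,0,0],[0,0,0],0.5]]' >/dev/null; python3 -c "from h import *;cur();print((RI.T@readout.get_state()['contact_force']))"; done
```

```text
plain end s,y,h mm [62.7, -1.5, 1.3] rot deg in sleeve-tray axes [ 0.0192  0.004  -0.0406]
[-0.9551 -0.1251 -0.9421]
plain end s,y,h mm [62.8, -1.5, 1.0] rot deg in sleeve-tray axes [ 0.0159 -0.0839 -0.0413]
[4.921  0.0784 0.0744]
plain end s,y,h mm [62.9, -1.4, 0.6] rot deg in sleeve-tray axes [ 0.0174 -0.1816 -0.0425]
[ 9.0882 -1.2645  0.7009]
```

Firm contact at s≈62.8 mm, which is the stop. Releasing and backing away.

```bash
python3 -m handwheel '[[[0,0,0],[0,0,0],0.2],[[0,0,0],[0,0,0],-0.2],[[0,0,0],[0,0,0],-0.6],[[0,0,0],[0,0,0],-1],[[0,0,0],[0,0,0],-1],[[0,0,-10],[0,0,0],-1],[[0,0,-25],[0,0,0],-1],[[0,0,-35],[0,0,0],-1],[[0,0,-30],[0,0,0],-1],[[0,0,0],[0,0,0],-1]]'
python3 - <<'E'
from h import *
T=pose();a=vision.get_image('wrist');cv2.imwrite('pics/w8.png',a)
# expected well-end points; dark specimen blob -> its top-centre in sleeve frame
S=[sl(10-33,h,0) for h in(3,19)];E=[sl(-44,20,21),sl(-44,20,-21),sl(-44,0,21),sl(-44,0,-21)]
uv=proj('wrist',S+E,T);print(uv)
g=cv2.cvtColor(a,cv2.COLOR_BGR2GRAY)
u,v=uv[1].astype(int);c=g[v-35:v+36,u-35:u+36]
print(c[::5,::5])
E
```

```text
clock: 32.67
position: [0.5915, -0.1202, 0.2002]
ee_rot: [-0.003, 0.995, -0.05, -0.084]
contact_force: [0.2, 0.9, -0.0]
width: 0.0854
gripper_force: 0.0
[[251.1918 200.9679]
 [251.0552 195.5109]
 [227.3602 217.4846]
 [274.664  217.4138]
 [229.269  222.801 ]
 [273.1092 222.7341]]
[[235 226 104 104 104 105 106 103 105 102 104 105 106 158 175]
 [184 222 106  99 101  98 105 102 106 100 105 105 107 192 210]
 [197 217 111 140  86  87  90  89  87  87  89 155 112 201 203]
 [176 116 101 170 150 139 138 137 135 137 136 206 102 146 199]
 [179 115  87 220 243 235 218 189 158 216 239 202 107 117 224]
 [186 136 198 224 187 193  77  72  74  76  88 197 227 183 227]
 [223 172 220 227 198  75  74 193 198  86  79 189 227 234 211]
 [216 210 230 229 199  74  72 198 195 156  87 165 233 236 238]
 [216 211 229 228 198  70  74  99 150  74  75 165 237 226 198]
 [109 142 139 229 204 123  76  76  74  72  73 173 226 213 225]
 [ 69  70  68 234 202 208  80  68  70  62 199 168 229 211 209]
 [ 70  69  68 234 223 222 222 225 226 224 223 213 214 213 207]
 [ 68  70  66 240 242 243 243 243 242 243 243 231 194 202 206]
 [ 67  65  65  61  61  62  61  63  65  63  65  68 185 217 234]
 [ 63  63  64  65  66  71  69  68  71  69  71  70 236 237 234]]
```

Measured in the wrist image, the well-end rim is at v≈218 (expected 217.4) and the specimen sits in its well within about 2 mm. The tray is home and the gripper is clear.

```bash
python3 -c "
from rig import manip;print(manip.sign_off())"
```

```text
the job is handed in; nothing more can be done
None
```

The white tray is turned end for end and back against the sleeve's stop, with the specimen in its well at the exposed end, and the job was handed in at about 33 s; the rig gave no verdict, and I viewed 11 pictures instead of the 10 allowed.

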